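# Log the pressing and crack the mould plunger

### The job

Log this pressing on the green stroke counter: swing its red lever all the way to its stop, then let go so that it springs back. Then take the wooden handle of the press-mould plunger and draw it gently out of the leaning guide, straight along the bore so it does not bind, until its yellow band has just come clear of the guide's mouth (about 50 mm of draw; do not pull it right out). Finish holding the plunger still there in the gripper, and leave the other things on the bench where they are.

Things in the scene. Friction and masses are not known exactly. Their poses are not given: they have to be found in the camera images.
- mould: Blue base plate 170 x 100 x 12 mm of the press mould, bolted to the bench, with two blue cheek plates that carry the dark steel guide block. Origin: centre of the plate's underside, z up. Its front (-x of its own) is turned roughly to the robot; the guide leans 20 degrees from vertical towards this front.
- guide: Fixed dark steel guide block, 60 x 60 mm in section and 100 mm long, on the mould. Its z axis is the bore's axis, pointing out of the mouth: up, and leaning 20 degrees from vertical towards the mould's front (so the robot's side); y is level. Origin: centre of its lower end face. Through bore 21.5 mm wide for the 20 mm rod.
- rim (a point): Centre of the bore's mouth on the guide's upper face, 100 mm along the guide's z from its origin; same axes as the guide.
- plunger: Loose plunger, 0.28 to 0.56 kg, seated in the guide at the start with the guide's axes. Origin: centre of the underside of its brass collar (34 mm wide, 10 mm thick), which rests on the guide's mouth when home; z along the rod, up through the handle. Steel rod 20 mm thick reaches 95 mm below the origin. Only its weight and rubbing in the bore hold it back; let go, it slides home.
- plunger_handle (a point): Middle of the plunger's wooden handle, on its axis 45 mm above its origin; same axes. The handle runs from 10 to 70 mm above the origin, 40 mm along x and 26 mm along y (grip across y, level at the start).
- plunger_band (a point): Lower edge of the 12 mm wide yellow band on the plunger's rod, 44 mm below the plunger's origin, on its axis; hidden in the bore until drawn, and clear of the mouth once the plunger is drawn 44 mm.
- counter: Green stroke counter bolted to the bench: housing 100 x 80 mm, 45 mm high, on a 130 x 100 x 6 mm dark foot, black window with four white wheels on top towards its rear. Origin on the bench under the lever's pivot, z up; front is -x of its own, turned roughly to the robot.
- lever_pivot (a point): Pivot of the lever (vertical axis), on top of the housing 48 mm above the bench; axes of the counter.
- lever_post (a point): Middle of the red upright post at the lever's end (12 mm thick, 36 mm tall, from 48 to 84 mm above the bench; this point is at 70 mm), 70 mm from the pivot. The steel lever arm, 8 mm thick, runs from pivot to post with its top 56 mm above the bench. The post stands beyond the housing's front edge, nothing beside it.
- advance (a joint): Angle of the counter's lever, 0 at rest to 1.2 rad at the stop. At 0 the arm points 0.6 rad to the -y side of the counter's front (-x); it turns clockwise seen from above, the post sweeping towards the counter's +y side, to 0.6 rad past the front. A spring pulls it back, about 1.2 N at the post at rest and 2.9 N at the stop.
- torch: Yellow hand-torch cylinder lying on its black foot at the left of the bench, 72 mm thick, about 340 mm long. Leave alone.
- paperweight: Green glass paperweight, 68 mm wide, 43 mm high. Leave alone.
- spare_plunger: A second, identical plunger lying flat at the right of the bench. Leave alone.
- paddle: Black pad on a steel stem with a wooden handle, about 265 mm long, lying at the right. Leave alone.
- tweezers: Aluminium tweezers 150 mm long, lying flat. Leave alone.

How it is judged (in metres and radians):
On the way, in this order (a step that is already met when the one before it is completed fails the run):
1. the counter's lever is swung to its stop (value of joint advance above 1.12 rad), for 0.05 s.
2. the lever is let go and springs back to rest (value of joint advance below 0.08 rad and contact force between the fingers and counter below 0.5 N and z of plunger in the frame of rim below 0.01 m), for 0.2 s.
3. the plunger is drawn until its yellow band is clear, gripped in the fingers (z of plunger in the frame of rim above 0.042 m and contact force between the fingers and plunger above 3 N), for 0.2 s.
At the end, for the whole second after the job is handed in: The fingers hold the plunger still, drawn 42 to 62 mm out of the guide (yellow band just clear of the mouth), its rod still in the bore and in line with it within 0.06 rad and pressing on it with less than 25 N, and the counter's lever is back at rest (below 0.08 rad) (all of step 3 and z of plunger in the frame of rim below 0.062 m and angle between the z axis of plunger and the z axis of guide, either way round below 0.06 rad and horizontal distance between plunger and rim below 0.03 m and contact force between plunger and guide below 25 N and linear speed of plunger below 0.01 m/s and angular speed of plunger below 0.1 rad/s and value of joint advance below 0.08 rad); the arm keeps its last pose, push and grip.
It fails at once if the plunger is pulled nearly or right out of the guide (over 80 mm) (z of plunger in the frame of rim above 0.08 m).
It fails at once if the plunger binds hard in the guide while being drawn (over 40 N) (z of plunger in the frame of rim above 0.004 m and contact force between plunger and guide above 40 N).
It fails at once if another thing on the bench is shifted more than 25 mm (distance of any of torch, paperweight, spare_plunger, paddle, tweezers from where it was at the start of the episode above 0.025 m).
It also fails if it takes over 48 s, if anything falls off the work surface, if the arm or the gripper's body presses on something with over 40 N, if the wrist force passes 120 N, or if a joint passes its speed limit or range.

### The arm

A 6-joint arm with a two-finger parallel gripper is mounted at the origin on the work surface. World frame = base frame: x ahead of the robot, y to its left, z up, the work surface at z = 0. Lengths are in m, angles in degrees, forces in N, time in s.
With the tool pointing down it reaches from about 0.275 to 0.75 m from the base axis. Payload 10.2 kg.
Tool frame: the origin (TCP) lies on the centre line of the jaws, within the pads' length; the fingertips stand 8 mm ahead of it and the grasp point (between the pads) lies 11 mm behind it; z points along the fingers, y is the line along which they close (so a half turn about z gives the same grasp; the last joint's range is limited). The gripper opens to 88 mm and grips with 3 to 60 N. Pads are 18 mm wide; open, the fingers measure 123 mm over their backs; the gripper's body (75 mm by 187 mm) begins 45 mm behind the grasp point.
Start: joints at [-80.008, 17.928, 85.812, -0, 76.261, -12.8], TCP at [0.203, -0.484, 0.247] pointing down, gripper open.
Joint ranges: [-168.41, 168.41], [-55.51, 124.54], [10.69, 146.95], [-70.63, 250.63], [1, 178], [-165.06, 165.06]. Speed limits (degrees/s): [136.94, 136.94, 172.46, 180, 180, 180].

### API

Orientations are given as a 3x3 rotation matrix whose columns are the frame's x, y, z axes.
In Python, from bench import manip, eyes, workorder gives the robot as it stands. Calls block until the motion is done:
- manip.goto(position, orientation): joint-space move of the TCP to a pose.
- manip.move_straight(position, ori=None, feed=0.15): straight line of the TCP; ori=None keeps the orientation; feed is the mean speed in m/s.
- manip.move_joints(angles): joint-space move.
- manip.move_gripper(opening, strength=None): opening from 0.0 (shut) to 1.0 (fully open); strength is the grip in N (None keeps the last); returns when the fingers have stopped.
- manip.dwell(seconds).
- manip.solve_ik(position, orientation): joint angles nearest the present ones, or None.
- eyes.read_camera(name): name is "scene" or "side" or "wrist"; returns (picture, depth): 384x512x3 uint8, blue, green, red; 384x512 float32, m along the optical axis (not along the pixel's ray), 0 where there is no reading.
- eyes.camera_params(name): a dict with "fx", "fy", "cx", "cy" (pixels), "R" (3x3) and "t" (3): a world point X has camera coordinates R X + t; the wrist camera has in their place "hand_eye" (4x4, takes a point from camera to tool coordinates, whose origin is the TCP and whose axes are the flange's). Camera axes: x right, y down, z forward; pixel columns grow to the right and rows downward; lengths in m; the calibration is good to about 2 mm. A picture is of the moment at which its call begins: read the wrist's pose just before it. camera_params takes no time and is no camera call.
A pose or a line that the arm cannot do raises manip.IKError and nothing moves.
- workorder.sign_off(): hands the job in; it is judged then, once.
Readings, each from a call of its own:
- manip.current_time_s(): time.
- manip.current_joint_positions(): joint angles.
- manip.current_qvel(): joint speeds.
- manip.current_tau(): joint torques, N m.
- manip.current_tool_pos(): TCP position.
- manip.current_orientation(): TCP orientation.
- manip.current_wrist_force(): force on the tool from outside, world axes, zero at the start.
- manip.current_torque(): the same for the moment, N m.
- manip.current_gripper_width(): opening from 0.0 (shut) to 1.0 (fully open).
- manip.current_finger_force(): force on a finger pad.
Only numpy, scipy, OpenCV 4.12 (cv2) and the standard library are available. Lean on these libraries where they do the work, as an engineer would, in place of code of your own. Each camera call takes 0.05 s, during which the arm holds its last target. There are 200 camera calls.

## Working session

There is one attempt and no reset: what is moved stays moved. The work goes in short steps, each a Python script; the robot and the scene stay as the last script left them, time stands still between calls to the robot, and variables do not carry over. Pictures are saved under pics/ and viewed, at most 10 in all, crops included, and the job is handed in when it is done.

```bash
mkdir -p pics; ls
python3 - <<'E'
from bench import manip, eyes, workorder
import numpy as np, cv2
for n in ("scene","side"):
    p,d=eyes.read_camera(n); cv2.imwrite(f"pics/{n}0.png",p); np.savez(f"{n}0.npz",p=p,d=d,**{k:np.array(v) for k,v in eyes.camera_params(n).items()})
    c=eyes.camera_params(n); print(n,c['fx'],c['cx'],c['cy'],(-np.array(c['R']).T@c['t']).round(3),(d>0).mean())
print(np.round(manip.current_orientation(),3).tolist(),manip.current_time_s(),np.round(eyes.camera_params("wrist")["hand_eye"],3).tolist())
E
```

```text
pics
scene 439.1064981319415 257.0764392131507 188.04775252378914 [1.251 0.383 1.097] 0.9959055582682291
side 423.48019332074097 254.15577389851526 190.404586117644 [-0.075 -1.022  0.995] 0.9960276285807291
[[0.922, 0.387, -0.0], [0.387, -0.922, 0.001], [0.0, -0.001, -1.0]] 0.1 [[0.001, -0.962, -0.273, 0.07], [1.0, 0.001, -0.001, 0.001], [0.001, -0.273, 0.962, -0.137], [0.0, 0.0, 0.0, 1.0]]
```

View pics/scene0.png

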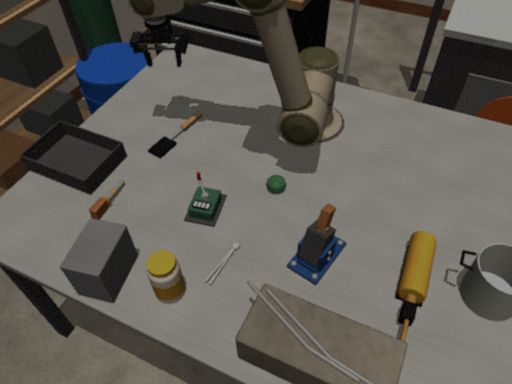

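View pics/side0.png

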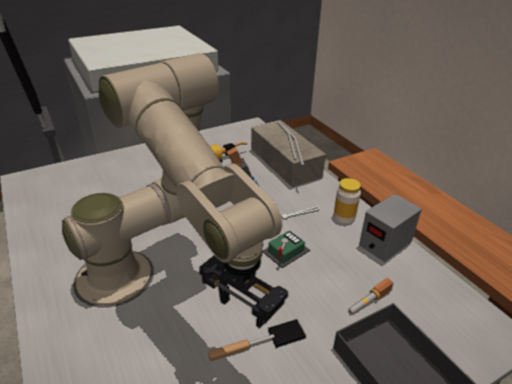

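The scene view shows the counter at about (206,203) with its red post at (198,176), the mould at (318,255) and the handle at (327,217). In the side view the arm hides the mould and the counter is at (287,247). I'll get coarse positions from depth, then look with the wrist camera.

```bash
cat > h.py <<'E'
import numpy as np, cv2
from bench import manip, eyes, workorder
def wcam(name="wrist"):
    pos=np.array(manip.current_tool_pos()); R=np.array(manip.current_orientation())
    p,d=eyes.read_camera(name); c=eyes.camera_params(name)
    if name=="wrist":
        H=np.array(c["hand_eye"]); Rcw=R@H[:3,:3]; o=R@H[:3,3]+pos
    else:
        Rcw=np.array(c["R"]).T; o=-Rcw@np.array(c["t"])
    v,u=np.mgrid[:384,:512]
    ray=np.dstack([(u-c["cx"])/c["fx"],(v-c["cy"])/c["fy"],np.ones(u.shape)])@Rcw.T
    P=o+ray*d[...,None]
    return p,d,P,o,ray,Rcw,c
def blobs(mask,P,mn=8):
    n,l,s,ce=cv2.connectedComponentsWithStats(mask.astype(np.uint8))
    for i in range(1,n):
        if s[i,4]>=mn:
            q=P[l==i]; print(s[i,4],ce[i].round(0),"med",np.median(q,0).round(3),"min",np.percentile(q,3,0).round(3),"max",np.percentile(q,97,0).round(3))
E
python3 - <<'E'
from h import *
p,d,P,*_=wcam("scene")
h=cv2.cvtColor(p,cv2.COLOR_BGR2HSV); H,S,V=[h[...,i].astype(int) for i in range(3)]
roi=np.zeros(H.shape,bool); roi[150:290,140:360]=1
for n,m in dict(blue=(abs(H-108)<12)&(S>120),green=(abs(H-75)<20)&(S>90),red=((H<5)|(H>172))&(S>140),brown=(H>=6)&(H<16)&(S>110)).items():
    print(n); blobs(m&roi&(d>0),P)
E
```

```text
blue
827 [317. 262.] med [0.61  0.251 0.013] min [0.503 0.173 0.006] max [0.644 0.28  0.087]
22 [300. 244.] med [0.595 0.184 0.083] min [0.579 0.181 0.063] max [0.602 0.187 0.087]
green
234 [276. 184.] med [0.382 0.018 0.034] min [ 0.353 -0.009  0.016] max [0.4   0.04  0.042]
525 [205. 205.] med [ 0.555 -0.142  0.041] min [ 0.497 -0.191  0.014] max [ 0.594 -0.112  0.046]
red
18 [198. 175.] med [ 0.485 -0.206  0.076] min [ 0.447 -0.236  0.031] max [ 0.488 -0.202  0.085]
brown
288 [325. 217.] med [0.554 0.231 0.182] min [0.52  0.216 0.146] max [0.568 0.244 0.199]
```

```bash
cat >> h.py <<'E'
D=np.array([[1,0,0],[0,-1,0],[0,0,-1.]])
E
python3 - <<'E'
from h import *
for n,t in (("ctr",[0.52,-0.16,0.26]),("mld",[0.54,0.22,0.40])):
    manip.goto(t,D); manip.dwell(0.2)
    p,d,P,o,ray,Rcw,c=wcam(); cv2.imwrite(f"pics/{n}.png",p); np.savez(n+".npz",p=p,d=d,P=P,o=o,ray=ray)
    print(o.round(3),manip.current_time_s(),np.round(manip.current_tool_pos(),3))
a,b=[cv2.imread(f"pics/{n}.png") for n in("ctr","mld")]
cv2.imwrite("pics/both.png",cv2.resize(np.vstack([a,b]),(400*1,600)))
E
```

```text
[ 0.59  -0.162  0.397] 2.0583 [ 0.52  -0.161  0.26 ]
[0.611 0.218 0.537] 3.8083 [0.54  0.219 0.4  ]
```

View pics/ctr.png

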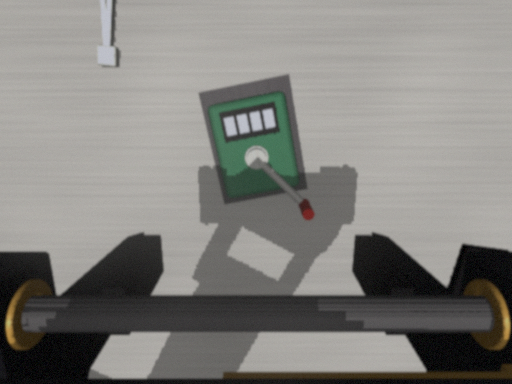

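View pics/mld.png

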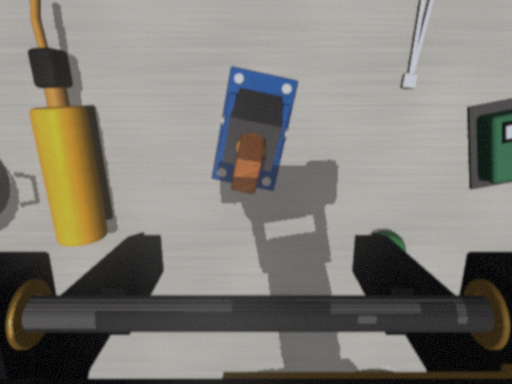

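Counter view: foot corners are about (200,92), (288,75), (306,188) and (225,203), the pivot is at (257,157) and the red post at (307,209), to the -y side of the front. Mould view: the blue plate runs from (232,67) to (273,190), and the handle is at (249,162), leaning toward the robot. Next I'll fit both numerically.

Run:
```python
from h import *
def load(n):
    z=np.load(n+".npz"); h=cv2.cvtColor(z["p"],cv2.COLOR_BGR2HSV).astype(int); return z["p"],z["d"],z["P"],z["o"],z["ray"],h[...,0],h[...,1],h[...,2]
def plane(o,ray,z): return o+ray*((z-o[2])/ray[...,2])[...,None]
def rect(pts,lab):
    r=cv2.minAreaRect((pts*1000).astype(np.float32)); print(lab,np.round(r[0],1),np.round(r[1],1),round(r[2],2)); return r
def big(m):
    n,l,s,_=cv2.connectedComponentsWithStats(m.astype(np.uint8)); return l==1+np.argmax(s[1:,4])
p,d,P,o,ray,H,S,V=load("ctr")
g=(abs(H-75)<25)&(S>80); g[:, :190]=0; g[:,320:]=0; g[215:]=0
g=big(g); Q=plane(o,ray,.045)
hp=P[...,2]
top=g&(abs(hp-.045)<.006); print("green z",np.percentile(hp[g],[5,50,95]).round(4))
r=rect(Q[top][:,:2],"housing top(100x80)")
low=np.zeros_like(g); low[60:215,185:320]=1
foot=low&((S>60)&g|(V<120))
white=low&(S<50)&(V>150)&(np.arange(384)[:,None]>140)&g.__class__(1) if 0 else None
# pivot disc
m=np.zeros_like(g); m[140:175,238:276]=1; m&=(S<60)&(V>130); 
v,u=np.nonzero(big(m)); print("disc px",u.mean(),v.mean(),len(u),"z",np.median(hp[big(m)]).round(4), plane(o,ray,.050)[big(m)].mean(0).round(4))
m=((H<6)|(H>172))&(S>130); m[:180]=0; m[235:]=0;m[:,:285]=0;m[:,330:]=0; m=big(m)
print("post n",m.sum(),"z",np.percentile(hp[m],[5,50,95]).round(3)); 
tp=m&(hp>.081); print("top",tp.sum(),plane(o,ray,.084)[tp].mean(0).round(4), P[tp].mean(0).round(4))
print("--mould")
p,d,P,o,ray,H,S,V=load("mld"); hp=P[...,2]
b=(abs(H-108)<14)&(S>110); b[:, :190]=0;b[:,320:]=0;b[215:]=0
bl=b&(abs(hp-.012)<.008); print("blue z",np.median(hp[bl]).round(4)); rect(plane(o,ray,.012)[bl][:,:2],"plate 170x100")
w=(H>=5)&(H<17)&(S>100); w[:120]=0; w[205:]=0; w[:,:215]=0; w[:,285:]=0; w=big(w)
print("handle",w.sum(),np.percentile(hp[w],[3,50,97]).round(3)); np.savez("handle.npz",q=P[w])
q=P[w]
for lo in np.arange(.13,.215,.01):
    k=(q[:,2]>=lo)&(q[:,2]<lo+.01)
    if k.sum()>3: print(round(lo,2),k.sum(),q[k].mean(0).round(4),np.percentile(q[k],[2,98],0)[:,:2].round(3).tolist())
gm=(hp>.06)&(hp<.15)&(S<90); gm[:80]=0; gm[190:]=0; gm[:,:210]=0; gm[:,295:]=0
q=P[gm]; print("guide",gm.sum())
# plane fits via SVD of guide upper face (normal ~ leaning 20deg)
n,l=0,0
```

```text
green z [0.0424 0.044  0.0454]
housing top(100x80) [ 539.3 -158.3] [95.5 75.8] 11.19
disc px 255.685878962536 154.43515850144092 347 z 0.0544 [ 0.5317 -0.1595  0.05  ]
post n 121 z [0.068 0.083 0.084]
top 94 [ 0.4807 -0.2092  0.084 ] [ 0.4803 -0.2094  0.083 ]
--mould
blue z 0.0111
plate 170x100 [558.  225.1] [ 96.9 165.2] 78.56
handle 1421 [0.141 0.192 0.201]
0.13 35 [0.5549 0.2284 0.1384] [[0.545, 0.211], [0.568, 0.243]]
0.14 27 [0.5625 0.2262 0.1446] [[0.551, 0.211], [0.568, 0.241]]
0.15 102 [0.5649 0.2244 0.1551] [[0.561, 0.212], [0.568, 0.236]]
0.16 113 [0.5611 0.2245 0.1652] [[0.557, 0.213], [0.564, 0.237]]
0.17 116 [0.5577 0.2258 0.1751] [[0.554, 0.214], [0.561, 0.238]]
0.18 175 [0.5421 0.2284 0.1863] [[0.513, 0.215], [0.557, 0.243]]
0.19 743 [0.5353 0.23   0.1954] [[0.517, 0.216], [0.553, 0.243]]
0.2 98 [0.5458 0.2273 0.2008] [[0.541, 0.216], [0.55, 0.239]]
guide 2790
```

```bash
cat >> h.py <<'E'
def gframe(yaw):
    f=np.array([-np.cos(yaw),-np.sin(yaw),0]); a=np.sin(np.radians(20))*f+np.array([0,0,np.cos(np.radians(20))])
    y=np.array([-np.sin(yaw),np.cos(yaw),0]); x=np.cross(y,a); return np.column_stack([x,y,a])
E
python3 - <<'E'
from h import *
G=gframe(np.radians(-11.44)); print(G.round(3).tolist())
def ana(q,lab):
    L=q@G; s=L[:,2]; smax=np.percentile(s,95); top=abs(s-np.median(s[s>smax-.006]))<.003
    T=L[top]; print(lab,"top n",top.sum(),"s",np.median(T[:,2]).round(4))
    lo,hi=np.percentile(T[:,:2],[1,99],0); print(" x,y lo/hi",lo.round(4),hi.round(4),"mid",((lo+hi)/2).round(4))
    r=cv2.minAreaRect((T[:,:2]*1000).astype(np.float32)); print(" rect(40x26)",np.round(r[0],1),np.round(r[1],1),round(r[2],2))
    n=np.linalg.svd(q[top]-q[top].mean(0))[2][2]; print(" normal",(n*np.sign(n[2])).round(3))
    B=L[~top]; print(" rest x,y pct",np.percentile(B,[2,25,50,75,98],0).round(4).tolist())
ana(np.load("handle.npz")["q"],"wrist")
p,d,P,*_=wcam("scene"); h=cv2.cvtColor(p,cv2.COLOR_BGR2HSV).astype(int); H,S=h[...,0],h[...,1]
w=(H>=5)&(H<17)&(S>100)&(d>0); m=np.zeros_like(w); m[195:245,305:345]=1
q=P[w&m]; print(len(q)); ana(q,"scene")
p,d,P,*_=wcam("side"); cv2.imwrite("pics/side1.png",p)
# guide upper/side faces from wrist
z=np.load("mld.npz"); P=z["P"]; L=P@G
hh=cv2.cvtColor(z["p"],cv2.COLOR_BGR2HSV).astype(int)
gm=(P[...,2]>.05)&(P[...,2]<.16)&(hh[...,1]<90); k=np.zeros_like(gm); k[80:195,205:300]=1; g=L[gm&k]
print("guide",len(g)); print(np.percentile(g,[1,5,25,50,75,95,99],0).round(4))
c,e=np.histogram(g[:,2],bins=np.arange(g[:,2].min(),g[:,2].max(),.003)); print(list(zip(e.round(3),c)))
E
```

```text
[[0.921, 0.198, -0.335], [-0.186, 0.98, 0.068], [0.342, 0.0, 0.94]]
wrist top n 775 s 0.021
 x,y lo/hi [0.4948 0.3196] [0.5319 0.3436] mid [0.5133 0.3316]
 rect(40x26) [513.3 331.7] [25.4 38.2] 88.85
 normal [-0.315  0.066  0.947]
 rest x,y pct [[0.5112, 0.3169, -0.0417], [0.5312, 0.3252, -0.0238], [0.5316, 0.3319, -0.0083], [0.5318, 0.3382, 0.0058], [0.5325, 0.3464, 0.0177]]
317
scene top n 82 s 0.0192
 x,y lo/hi [0.4933 0.3215] [0.5327 0.3468] mid [0.513  0.3342]
 rect(40x26) [512.9 334.4] [25.8 39.5] 86.59
 normal [-0.318  0.08   0.945]
 rest x,y pct [[0.4495, 0.2937, -0.0698], [0.5257, 0.3292, -0.0288], [0.5307, 0.3371, -0.0126], [0.5323, 0.3452, 0.0025], [0.5351, 0.3472, 0.0153]]
guide 2910
[[ 0.4835  0.2918 -0.1413]
 [ 0.491   0.3036 -0.131 ]
 [ 0.5206  0.3131 -0.0925]
 [ 0.5404  0.332  -0.0504]
 [ 0.5417  0.3502 -0.0488]
 [ 0.5421  0.3594 -0.0479]
 [ 0.5424  0.3715 -0.0472]]
[(np.float64(-0.144), np.int64(34)), (np.float64(-0.141), np.int64(34)), (np.float64(-0.138), np.int64(33)), (np.float64(-0.135), np.int64(37)), (np.float64(-0.132), np.int64(36)), (np.float64(-0.129), np.
[... 423 characters left out ...]
93), np.int64(41)), (np.float64(-0.09), np.int64(49)), (np.float64(-0.087), np.int64(46)), (np.float64(-0.084), np.int64(46)), (np.float64(-0.081), np.int64(49)), (np.float64(-0.078), np.int64(47)), (np.float64(-0.075), np.int64(55)), (np.float64(-0.072), np.int64(55)), (np.float64(-0.069), np.int64(53)), (np.float64(-0.066), np.int64(43)), (np.float64(-0.063), np.int64(53)), (np.float64(-0.06), np.int64(63)), (np.float64(-0.057), np.int64(52)), (np.float64(-0.054), np.int64(56)), (np.float64(-0.051), np.int64(1351)), (np.float64(-0.048), np.int64(118)), (np.float64(-0.045), np.int64(3)), (np.float64(-0.042), np.int64(1)), (np.float64(-0.039), np.int64(1)), (np.float64(-0.036), np.int64(5))]
```

The fit holds up: mouth-to-handle-top is 70 mm, and the centres of the guide and the handle agree within 1 mm. For the counter, pivot, post and yaw are also consistent. Now the lever.

```bash
cat > lever.py <<'E'
from h import *
piv=np.array([.5305,-.1592]); th0=np.arctan2(-.2092-piv[1],.4807-piv[0])%(2*np.pi)
print("arm",np.linalg.norm(np.array([.4807,-.2092])-piv).round(4),"th0",np.degrees(th0).round(1),"expected",180+11.3+34.4)
def pose(adv,gap,z,sgn):
    th=th0-adv; r=np.array([np.cos(th),np.sin(th)]); t=np.array([np.sin(th),-np.cos(th)])
    xy=piv+.07*r-t*gap; X=sgn*np.r_[t,0]; Z=np.array([0,0,-1.]); return np.r_[xy,z],np.column_stack([X,np.cross(Z,X),Z])
E
python3 - <<'E'
from lever import *
for s in (1,-1):
    for adv,g,z in ((0,.035,.15),(0,.035,.071),(0,.015,.071),(.6,.015,.071),(1.25,.013,.071),(1.2,.013,.15)):
        j=manip.solve_ik(*pose(adv,g,z,s)); print(s,adv,None if j is None else np.round(j,0))
E
```

```text
arm 0.0706 th0 225.1 expected 225.70000000000002
1 0 [-37.  27.  88.  -0.  65. -82.]
1 0 [-37.  33.  91.  -0.  55. -82.]
1 0 [-37.  31.  95.  -0.  54. -82.]
1 0.6 [-35.  27. 101.  -0.  51. -46.]
1 1.25 [-31.  26. 105.  -0.  50.  -4.]
1 1.2 [-31.  19. 100.  -0.  61.  -8.]
-1 0 [-37.  27.  88.  -0.  65.  98.]
-1 0 [-37.  33.  91.  -0.  55.  98.]
-1 0 [-37.  31.  95.  -0.  54.  98.]
-1 0.6 [-35.  27. 101.  -0.  51. 134.]
-1 1.25 None
-1 1.2 None
```

Run:
```python
from lever import *
F=lambda: np.array(manip.current_wrist_force())
manip.move_gripper(0.0,10)
manip.goto(*pose(0,.035,.16,1)); p,R=pose(0,.035,.071,1); manip.move_straight(p,feed=.1)
manip.dwell(.1); F0=F(); print("F0",F0.round(2))
for adv in np.r_[0,.15,.3,.45,.6,.75,.9,1.0,1.05:1.36:.05]:
    manip.move_straight(*pose(adv,.015,.071,1),feed=.12)
    th=th0-adv; t=np.array([np.sin(th),-np.cos(th)]); f=F()-F0
    print(round(adv,2),"ft",round(float(-f[:2]@t),2),f.round(1),manip.current_time_s())
    if adv>=1.1 and -f[:2]@t>9: break
manip.dwell(.15); print((F()-F0).round(1))
p,d,*_=wcam(); cv2.imwrite("pics/stop.png",p)
```

```text
arm 0.0706 th0 225.1 expected 225.70000000000002
F0 [-0.5   0.13  0.62]
0.0 ft 1.03 [ 0.9 -0.5  0.1] 9.35
0.15 ft 2.39 [ 1.8 -1.6 -0.7] 9.65
0.3 ft 2.34 [ 1.7 -1.8 -1.7] 9.95
0.45 ft 2.32 [ 0.4 -2.3 -2. ] 10.25
0.6 ft 2.12 [ 0.6 -2.1 -1.2] 10.55
0.75 ft 2.26 [ 0.2 -2.3 -1.4] 10.85
0.9 ft 2.2 [-0.3 -2.2 -1.7] 11.15
1.0 ft 2.01 [ 0.4 -2.1 -0.8] 11.4
1.05 ft 2.16 [ 0.9 -2.5 -1.4] 11.65
1.1 ft 3.72 [ 0.5 -4.1 -1.2] 11.9
1.15 ft 2.41 [ 0.2 -2.6 -2.3] 12.15
1.2 ft 7.15 [-1.1 -7.3 -1.7] 12.4
1.25 ft 23.92 [ -9.3 -22.1  -1.2] 12.65
[ -8.4 -21.8  -1.8]
```

View pics/stop.png

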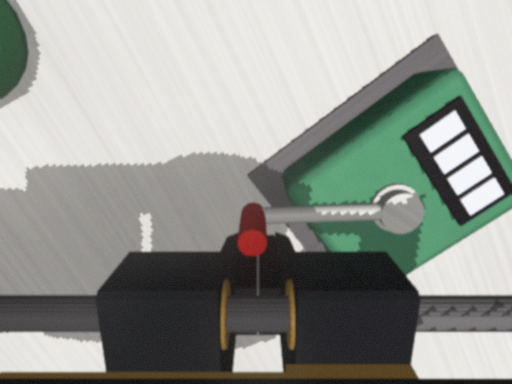

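The view shows the post at (252,230), pressed by the closed fingers, with the arm swung well past the housing front. Together with the 22 N jump in force, this means the lever is at its stop. Releasing by easing back and lifting.

```bash
cat > pl.py <<'E'
from h import *
G=gframe(np.radians(-11.44)); HL=np.array([.5125,.332,-.004])   # handle middle in guide axes
def gp(s=0.,back=0.):  # TCP pose for grasp point at handle middle + s along axis
    g=G@(HL+[0,0,s+back]); R=np.column_stack([G[:,0],-G[:,1],-G[:,2]]); return g+R[:,2]*.011,R
E
python3 - <<'E'
from lever import *; import pl
manip.move_straight(*pose(1.15,.015,.071,1),feed=.12)
p,R=pose(1.15,.015,.17,1); manip.move_straight(p,feed=.2)
print("rim",(pl.G@[.5125,.332,-.049]).round(4))
for sg in (1,-1):
  for b in (.09,0,-.0):
    pp,R=pl.gp(.0,b); j=manip.solve_ik(pp,R*[sg,sg,1]); print(sg,b,pp.round(3),None if j is None else np.round(j,0))
pp,R=pl.gp(.05); j=manip.solve_ik(pp,R); print(j is not None)
manip.dwell(.2)
p,d,P,*_=wcam("scene"); h=cv2.cvtColor(p,cv2.COLOR_BGR2HSV).astype(int); H,S=h[...,0],h[...,1]
m=((H<5)|(H>172))&(S>140)&(d>0); k=np.zeros_like(m);k[150:230,170:240]=1; blobs(m&k,P,4)
print(manip.current_time_s())
E
```

```text
arm 0.0706 th0 225.1 expected 225.70000000000002
rim [0.5543 0.2266 0.1292]
1 0.09 [0.513 0.235 0.246] [ 17.  16.  91. -11.  56. 123.]
1 0 [0.543 0.229 0.161] [ 15.  24.  94. -12.  45. 124.]
1 -0.0 [0.543 0.229 0.161] [ 15.  24.  94. -12.  45. 124.]
-1 0.09 [0.513 0.235 0.246] [ 17.  16.  91. -11.  56. -57.]
-1 0 [0.543 0.229 0.161] [ 15.  24.  94. -12.  45. -56.]
-1 -0.0 [0.543 0.229 0.161] [ 15.  24.  94. -12.  45. -56.]
True
17 [198. 175.] med [ 0.485 -0.206  0.079] min [ 0.477 -0.211  0.058] max [ 0.49  -0.203  0.086]
13.9917
```

Post is back at (0.485,-0.206), so the lever is at rest. On to the pregrasp, with a check of the handle from close by.

Run:
```python
from pl import *
manip.move_gripper(.75,10)
pp,R=gp(0,.10); R=R*[-1,-1,1]; manip.goto(pp,R); manip.dwell(.2)
p,d,P,*_=wcam(); cv2.imwrite("pics/pre.png",p)
h=cv2.cvtColor(p,cv2.COLOR_BGR2HSV).astype(int); H,S=h[...,0],h[...,1]
L=P@G; w=(H>=4)&(H<18)&(S>90)&(d>0)&(np.linalg.norm(L-HL,axis=2)<.06); q=L[w]
top=q[abs(q[:,2]-.021)<.003]; print(len(q),len(top))
if len(top)>20:
    lo,hi=np.percentile(top,[1,99],0); print(lo.round(4),hi.round(4),((lo+hi)/2).round(4)); print(cv2.minAreaRect((top[:,:2]*1000).astype(np.float32)))
print(np.percentile(q,[2,50,98],0).round(4)); print(manip.current_time_s())
print(np.abs(np.array(manip.current_tool_pos())-pp).round(4),manip.current_wrist_force())
```

```text
2993 2461
[0.4914 0.3194 0.0187] [0.5294 0.3439 0.0226] [0.5104 0.3317 0.0207]
((510.443603515625, 331.790771484375), (39.540706634521484, 25.500343322753906), 0.6559507846832275)
[[ 0.4909  0.3198 -0.0229]
 [ 0.5051  0.3316  0.0209]
 [ 0.5287  0.3435  0.0224]]
16.7667
[0.0003 0.0006 0.0001] [ 0.37692803 -0.31181785 -0.31694632]
```

View pics/pre.png

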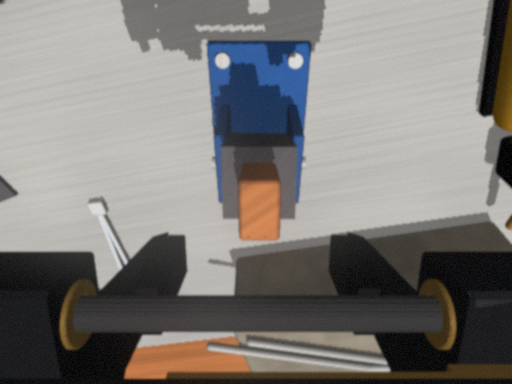

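The handle is centred between the open fingers at (260,203), and its fit agrees within 2 mm. Descending, gripping, and drawing in small steps with side forces compensated.

```bash
cat > draw.py <<'E'
from pl import *
F=lambda: np.array(manip.current_wrist_force())
M=lambda: np.array(manip.current_torque())
E
python3 - <<'E'
from draw import *
pp,R=gp(0,0); R=R*[-1,-1,1]
F0=F(); M0=M()
manip.move_straight(pp,R,feed=.08); print("touch",(G.T@(F()-F0)).round(1))
manip.move_gripper(0.0,25); manip.dwell(.2)
print("width mm",88*manip.current_gripper_width(),"finger",manip.current_finger_force(),"F",(G.T@(F()-F0)).round(1),"M",(G.T@(M()-M0)).round(2))
np.savez("f0.npz",F0=F0,M0=M0)
off=np.zeros(2)
for s in (.001,.002,.003):
    manip.move_straight(pp+G@np.r_[off,s],feed=.02); manip.dwell(.1)
    f=G.T@(F()-F0); print(s,f.round(1),"M",(G.T@(M()-M0)).round(2))
print(manip.current_time_s())
E
```

```text
touch [ 0.9  0.2 -0.2]
width mm 25.758829398820886 finger 24.995871665887535 F [-0.9  0.5  2.1] M [0.19 0.09 0.04]
0.001 [-1.5  0.6 -4.7] M [ 0.08  0.28 -0.01]
0.002 [-2.7 -0.1 -5. ] M [0.04 0.38 0.07]
0.003 [-2.2 -0.5 -4. ] M [-0.02  0.31  0.01]
20.1
```

Run:
```python
from draw import *
z=np.load("f0.npz"); F0,M0=z["F0"],z["M0"]; pp,_=gp(0,0); off=np.zeros(2)
for s in np.arange(.007,.0525,.004).tolist()+[.052]:
    manip.move_straight(pp+G@np.r_[off,s],feed=.025)
    f=G.T@(F()-F0); m=G.T@(M()-M0); print(round(s,3),f.round(1),"M",m.round(2),off.round(4))
    if np.linalg.norm(f[:2]-[-1.3,0])>12 or abs(m).max()>2: print("STOP"); break
    e=f[:2]-[-1.3,0]; off+=np.clip(np.where(abs(e)>3,e*1e-4,0),-.0005,.0005)  # yield to side force
manip.dwell(.3)
print("t",manip.current_time_s(),"w",88*manip.current_gripper_width(),manip.current_finger_force(),(G.T@(np.array(manip.current_tool_pos())-pp)).round(4))
# drawn amount: handle top relative to guide's mouth, scene camera
p,d,P,*_=wcam("scene"); h=cv2.cvtColor(p,cv2.COLOR_BGR2HSV).astype(int); H,S,V=h[...,0],h[...,1],h[...,2]; L=P@G
k=(np.hypot(L[...,0]-.5125,L[...,1]-.332)<.025)&(d>0)&(L[...,2]>-.06)
y=k&(H>18)&(H<35)&(S>110); print("yellow n",y.sum(),np.percentile(L[y][:,2]+.049,[2,50,98]).round(4) if y.any() else "")
cv2.imwrite("pics/drawn.png",cv2.resize(p[160:280,240:400],None,fx=4,fy=4,interpolation=cv2.INTER_CUBIC))
```

```text
0.007 [-2.8 -0.6 -5.2] M [0.04 0.33 0.03] [0. 0.]
0.011 [-1.5  0.1 -4.8] M [0.04 0.3  0.01] [0. 0.]
0.015 [-2.4 -0.2 -5. ] M [-0.06  0.34 -0.01] [0. 0.]
0.019 [-1.8 -0.1 -4.6] M [-0.03  0.4  -0.03] [0. 0.]
0.023 [-2.6  1.  -4.8] M [-0.06  0.34  0.04] [0. 0.]
0.027 [-2.7  0.5 -5.2] M [0.02 0.35 0.04] [0. 0.]
0.031 [-1.7  0.8 -4. ] M [-0.03  0.33  0.03] [0. 0.]
0.035 [-2.5 -0.2 -4.7] M [0.   0.39 0.09] [0. 0.]
0.039 [-2.7 -0.2 -3.7] M [0.07 0.37 0.02] [0. 0.]
0.043 [-2.   0.5 -5. ] M [-0.01  0.32 -0.  ] [0. 0.]
0.047 [-2.1 -1.  -5.5] M [0.02 0.34 0.05] [0. 0.]
0.051 [-1.9  1.  -4.5] M [-0.04  0.32  0.  ] [0. 0.]
0.052 [-2.7  1.2 -4.9] M [-0.02  0.33  0.  ] [0. 0.]
t 24.35 w 26.02342490014377 24.99598674243316 [-0.     0.     0.052]
yellow n 29 [0.0053 0.0537 0.2077]
```

View pics/drawn.png

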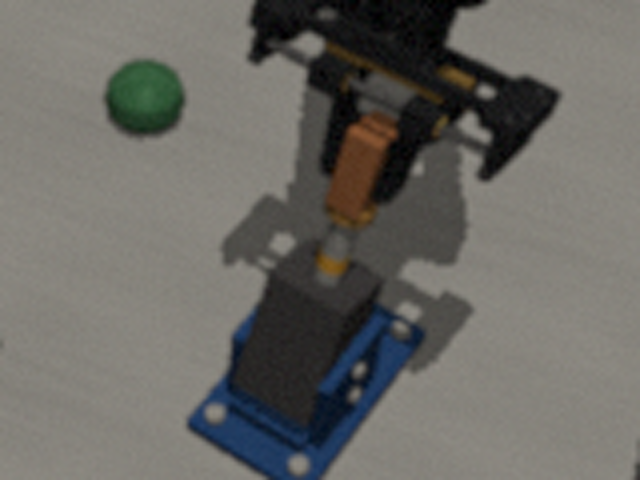

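The yellow band at crop (331,264) is clear, with a strip of bare rod between it and the mouth. The grip is steady at 25 N and the side forces are about 1 to 2 N. Handing in.

```bash
python3 -c "
from bench import workorder
print(workorder.sign_off())"
```

```text
the job is handed in; nothing more can be done
None
```

I swung the counter lever to its stop and let it spring back, then drew the plunger about 52 mm until its yellow band was clear and held it still in the gripper; the job is handed in, but the hand-in returned no verdict.

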